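# Load a router bit into the indexing carousel and advance it one click

### The job

Take the straight cylindrical router bit out of the wooden rack and put it, shank down, into the empty carousel pocket beside the pointed post, pressing gently until it is fully home against the pocket's cushioned stop. Then turn the carousel just one click clockwise (seen from above), so that the next empty pocket stands at the post, and let go. Leave the other bits in the rack alone.

Things in the scene. Friction and masses are not known exactly. Their poses are not given: they have to be found in the camera images.
- bit_center (a point): The bit to load, steel, 0.12-0.18 kg, 91 mm tall: a 12 mm round shank 45 mm long, a 20 mm collar 6 mm high, then a plain cylindrical cutter head with flat top, 28 mm across, 40 mm tall. It stands upright, shank down, in any one of the rack's three holes, its foot 5 mm above the table. Point on its axis half-way up the head, 71 mm above the foot, a good place to grasp; z up along the bit.
- bit_foot (a point): Centre of the foot of that bit's shank, the lowest point on its axis; z up along the bit. The lowest 6 mm of the shank taper to 8 mm.
- rack: Fixed wooden block 210 x 56 x 42 mm (its x, y, z) with a row of three blind holes, 13.6 mm wide and 37 mm deep, along its x at -70, 0 and +70 mm. Origin at the centre of its underside. A bit in the rack shows its collar 8 mm above the rack's top.
- vbit_center (a point): Another loose bit in the rack, with a pointed conical head 32 mm wide: to be left alone. Point on its axis 71 mm above its foot.
- ballbit_center (a point): Another loose bit in the rack, with a rounded ball-like head 30 mm wide: to be left alone. Point on its axis 71 mm above its foot.
- carousel: Fixed black round base, 210 mm across, origin under its centre on the table, z up, station post on its -x side. The metal wheel on it, 230 mm across (top 37 mm above the table), has six upright steel pocket tubes, 30 mm outside, 60 degrees apart, 85 mm from the axis. The three pockets farthest from the post hold bits (tops up to 135 mm above the table); the three nearest it are empty.
- station (a point): Tip of the steel cone on the fixed station post beside the wheel, 137 mm from the wheel's axis, 64 mm above the table: it marks the loading place.
- pocket (a point): Centre of the mouth, 77 mm above the table, of the empty pocket at the post, to be loaded; turns with the wheel. Bore 13 mm. Sprung balls 8 and 15 mm down resist the shank with 3-9 N and hold the bit at any depth. The floor, an adjustable unseen stop 22 to 38 mm below the mouth, must be found by feel: its cushion yields 1 mm per 8 N for 2 mm, then is hard. Over 20 N on it does damage.
- next_pocket (a point): Centre of the mouth of the empty pocket that must come to the station post. When the first bit is home, its collar stands 7 to 23 mm above its own pocket's mouth.
- knob_grip (a point): Point on the wheel's axis, 112 mm above the table, in the upright black bar knob fixed to the wheel: the bar is 50 mm long along this point's x, 14 mm thick along its y, from 85 to 125 mm above the table, on a 13 mm shaft. The point turns with the wheel.
- wheel (a joint): Angle of the wheel in rad, 0 at the start, growing clockwise seen from above. It rests in sprung clicks 1.047 rad (60 degrees) apart; leaving a click takes about 0.2 N m, and past half-way it pulls itself into the next.
There are look-alikes about, which are no part of the job. What is shaped like the part that bears bit_center but red is not meant.

How it is judged:
On the way, in this order (a step that is already met when the one before it is completed fails the run):
1. the straight bit stands fully home in the pocket at the station post (distance between pad_c0 and bit_foot below 0.0035 m and angle between bit_foot's own z axis and vertical below 0.15 rad and value of joint wheel between -0.15 and 0.15 rad), for 0.2 s.
2. the wheel has been turned one click clockwise with the bit in it (distance between pad_c0 and bit_foot below 0.0035 m and angle between bit_foot's own z axis and vertical below 0.15 rad and value of joint wheel between 0.947 and 1.147 rad), for 0.2 s.
At the end, for the whole second after the job is handed in: The straight bit stands upright in its pocket, its foot within about 2 mm of the stop (on the pocket's axis within 3 mm), and the wheel rests one click clockwise of its start (1.047 rad within 0.1), everything released and at rest (all of step 2 and horizontal distance between bit_foot and pocket below 0.003 m and linear speed of bit below 0.02 m/s and velocity of joint wheel between -0.05 and 0.05 rad/s); the robot touches nothing.
It fails at once if the bit is pressed on the pocket's stop with more than 20 N (contact force between bit and pad_c0 above 20 N).
It fails at once if the bit is forced against the carousel with more than 35 N (contact force between bit and carousel above 35 N).
It fails at once if the wheel is turned past the one click or the wrong way (value of joint wheel above 1.45 rad or value of joint wheel below -0.4 rad).
It fails at once if another bit in the rack is disturbed (distance of any of vbit_center, ballbit_center from where it was at the start of the episode above 0.02 m).
It also fails if it takes over 56 s, if anything falls off the work surface, if the arm or the gripper's body presses on something with over 40 N, if the wrist force passes 120 N, or if a joint passes its speed limit or range.

### The arm

A 7-joint arm with a two-finger parallel gripper is mounted at the origin on the work surface. World frame = base frame: x ahead of the robot, y to its left, z up, the work surface at z = 0. Lengths are in m, angles in rad, forces in N, time in s.
With the tool pointing down it reaches from about 0.4 to 0.85 m from the base axis. Payload 4.5 kg.
Tool frame: the origin (TCP) lies on the centre line of the jaws, within the pads' length; the fingertips stand r.tips_ahead ahead of it and the grasp point (between the pads) is the TCP (r.tips_ahead is the distance from the TCP to the fingertips, in m); z points along the fingers, y is the direction in which the jaws open and shut (so a half turn about z gives the same grasp; the last joint's range is limited). The gripper opens to 88 mm and grips with 3 to 60 N. Pads are 18 mm wide; open, the fingers measure 123 mm over their backs; the gripper's body (75 mm by 187 mm) begins 45 mm behind the grasp point.
Start: joints at [1.189, 0.689, -0.195, 1.565, 0.157, 0.902, -0.215], TCP at [0.252, -0.572, 0.258] pointing down, gripper open.
Joint ranges: [-3.01, 3.01], [-0.46, 2.08], [-1.47, 1.51], [0.13, 2.56], [-1, 4.14], [0.04, 2.09], [-2.66, 2.66]. Speed limits (rad/s): [2.57, 2.57, 3.14, 3.14, 3.14, 3.14, 3.14].

### API

Orientations are given as a unit quaternion [x, y, z, w].
In Python, from plant import r gives the robot as it stands.
- The arm moves only by the shell command python3 -m inch 'ROWS' [FORCE]. ROWS is JSON, a list of rows, each a list of 5 numbers: the shift along the world's x, y, z in units of 25 mm (1.0 is 25 mm), then the turn about the world's z in units of 6 degrees (1.0 is 6 degrees), then the finger opening in mm, from 0 to 88.1. A call has 1 to 5 rows; each row shifts and turns the commanded pose from where the row before left it; what a row does not reach is not made up. A row lasts 1/10 s, in which the tool goes at most 50 mm and 8.59 degrees, less where a joint would pass 70% of its speed; a pose out of reach is approached as far as the arm can. A call is refused whole if a number of a shift passes 1 or a number of a turn 1, either way. A call with a gripper value outside its range is refused whole. The fingers move at their own pace and stop on an object; FORCE is the grip in N (left out, the last holds). Time passes only in rows, so rows that do not move let the fingers close. It gives the time, the measured TCP pose, the force and the opening at its end, in the units of the state.
- r.get_state(): the state, without advancing time (a new reading comes with each control period).
- r.snapshot(name): name is "scene" or "top" or "wrist"; returns a dict with "pixels" (480x640x3 uint8, red, green, blue), "range_z" (480x640 float32, m along the optical axis (not along the pixel's ray), 0 where there is no reading), "K" (3x3 intrinsics, pixels), "position" and "attitude" of the camera in the world. Camera axes: x right, y up, looking along -z (the intrinsics and any distortion apply to the point x, -y, -z); pixel columns grow to the right and rows downward; lengths in m; the calibration is good to about 2 mm. A picture is of the moment at which its call begins.
- r.finish_job(): hands the job in, once; it reports no verdict.
The state is a dict: "clock": time; "q": joint angles; "qd": joint speeds; "joint_torque": joint torques, N m; "tool_pos": TCP position; "eef_rot": TCP orientation; "contact_force": force on the tool from outside, world axes, zero at the start; "moment": the same for the moment, N m; "opening": opening from 0.0 (shut) to 1.0 (fully open).
Only numpy, scipy, OpenCV 4.12 (cv2) and the standard library are available. Lean on these libraries where they do the work, as an engineer would, in place of code of your own. Each camera call takes 0.05 s, during which the arm holds its last target. There are 200 camera calls.

## Working session

There is one attempt and no reset: what is moved stays moved. The work goes in short steps, Python scripts to look and compute and a shell command to move; the robot and the scene stay as the last step left them, time stands still between calls to the robot, and variables do not carry over. Pictures are saved under pics/ and viewed, about 8 in all and at most 12, crops included, and the job is handed in when it is done.

```bash
ls; mkdir -p pics
cat > h.py <<'E'
from plant import r
import numpy as np, cv2
from scipy.spatial.transform import Rotation as R
def snap(n,f=None):
    s=r.snapshot(n)
    if f: cv2.imwrite('pics/'+f,s['pixels'][:,:,::-1])
    return s
def rot(s):
    a=np.array(s['attitude'],float)
    return R.from_quat(a).as_matrix() if a.size==4 else a.reshape(3,3)
def cloud(s):
    K=s['K'];z=s['range_z'];v,u=np.mgrid[:z.shape[0],:z.shape[1]]
    p=np.stack([(u-K[0,2])/K[0,0]*z,-(v-K[1,2])/K[1,1]*z,-z],-1)
    return p@rot(s).T+np.array(s['position'])
def ray_at(s,u,v,h):
    K=s['K'];d=rot(s)@np.array([(u-K[0,2])/K[0,0],-(v-K[1,2])/K[1,1],-1]);p=np.array(s['position'])
    return p+d*(h-p[2])/d[2]
E
python3 - <<'E'
from h import *
a=snap('scene','scene0.png');b=snap('top','top0.png')
import pickle;pickle.dump((a,b),open('s0.pkl','wb'))
for s in(a,b):print(s['position'],s['attitude'],s['K'],[k for k in s])
st=r.get_state();print(st['clock'],st['tool_pos'],st['eef_rot'],st['opening'],r.tips_ahead,st['contact_force'])
E
```

```text
pics
[ 0.92407895 -0.14235631  0.76493574] [0.23836274 0.15233869 0.50011766 0.81844881] [[589.66687673   0.         326.45791181]
 [  0.         589.66687673 250.25335743]
 [  0.           0.           1.        ]] ['pixels', 'range_z', 'K', 'position', 'attitude']
[0.45178669 0.07074224 0.87980908] [-0.02570947  0.03334825  0.71084118 -0.70209098] [[610.43931418   0.         326.82683099]
 [  0.         610.43931418 245.88975234]
 [  0.           0.           1.        ]] ['pixels', 'range_z', 'K', 'position', 'attitude']
0.1 [ 0.25221283 -0.57128069  0.25702361] [ 9.78454929e-01  2.06459007e-01 -2.30037047e-04 -7.59560962e-04] 1.0012321856667878 0.019 [-0.15777109  0.83149103  0.6425087 ]
```

View pics/scene0.png

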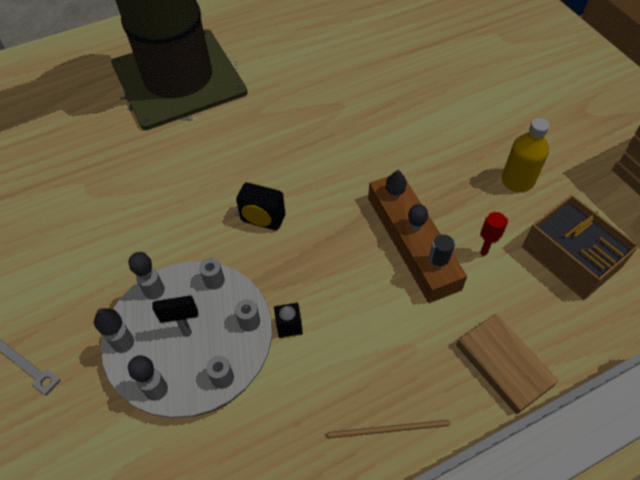

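View pics/top0.png

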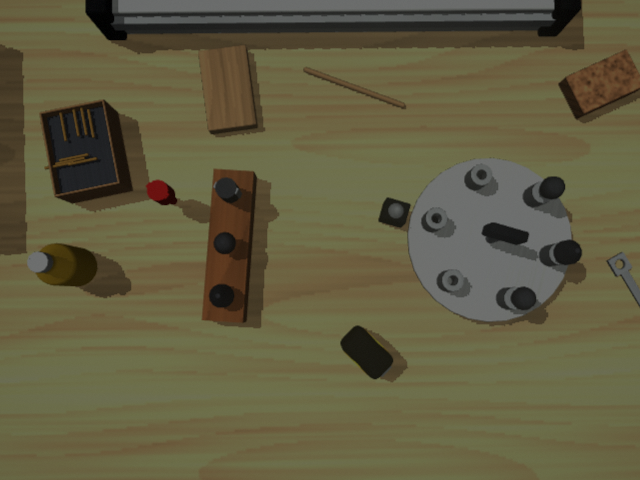

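The straight bit is the flat-topped head at scene (442,250) / top (228,188). The others in the rack are a cone at scene (397,180) and a ball at (418,216). The red look-alike stands at scene (494,228). The post is at top (396,211) and its pocket at top (436,218). Next I confirm with a crop and measure.

Run:
```python
from h import *
import pickle
a,b=pickle.load(open('s0.pkl','rb'))
c1=cv2.resize(a['pixels'][150:310,340:540],(800,640),interpolation=3)[:,:,::-1]
c2=cv2.resize(b['pixels'][150:330,200:260],None,fx=3.5,fy=3.5,interpolation=3)[:,:,::-1]
c3=cv2.resize(b['pixels'][145:335,370:600],None,fx=2.5,fy=2.5,interpolation=3)[:,:,::-1]
W=np.zeros((600,800,3),np.uint8)
x=cv2.resize(c1,(400,320));W[:320,:400]=np.clip(x*1.8,0,255)
y=cv2.resize(c3,(400,330));W[:330,400:]=np.clip(y*1.8,0,255)
z=cv2.resize(b['pixels'][160:330,195:265],(210,510))[:,:,::-1]; z=cv2.resize(z,(110,268));W[325:593,:110]=np.clip(z*1.8,0,255)
cv2.imwrite('pics/crop1.png',W)
A=cloud(a);B=cloud(b)
def near(P,c,rad,lo,hi):
    m=(np.hypot(P[...,0]-c[0],P[...,1]-c[1])<rad)&(P[...,2]>lo)&(P[...,2]<hi);return P[m]
for nm,P,s,px in(('bit',B,b,(226,188)),('ball',B,b,(224,242)),('v',B,b,(221,295)),('post',B,b,(396,211)),('pk',B,b,(431,216)),('knob',B,b,(505,233)),
  ('bitS',A,a,(443,243)),('postS',A,a,(288,313)),('pkS',A,a,(247,304)),('knobS',A,a,(175,307)),('table',B,b,(330,420)),('wheel',B,b,(440,250)),('bit1',B,b,(228,182))):
    print(nm,P[px[1],px[0]].round(4))
for n,P in(('top',B),('scene',A)):
    c=B[188,226]
    q=near(P,c,.03,.08,.11);print(n,'bit top',len(q),q.mean(0),q.min(0),q.max(0))
    q=near(P,B[233,505],.04,.118,.135);m,C=q.mean(0),np.cov(q[:,:2].T);w,V=np.linalg.eigh(C);print('knob',len(q),m,V[:,1],np.degrees(np.arctan2(V[1,1],V[0,1])),np.sqrt(w*12))
    for px in((436,218),(482,177),(453,281)):
        q=near(P,B[px[1],px[0]-5],.025,.071,.083);
        if len(q): print('mouth',len(q),(q.min(0)+q.max(0))/2,q.mean(0),np.ptp(q,axis=0))
```

```text
bit [0.5945 0.1918 0.0947]
ball [0.5249 0.1956 0.0864]
v [0.4561 0.1992 0.088 ]
post [ 0.5671 -0.0333  0.0573]
pk [ 0.5576 -0.0778  0.0737]
knob [ 0.5286 -0.1607  0.1233]
bitS [0.5979 0.1929 0.096 ]
postS [ 0.5777 -0.0328  0.0556]
pkS [ 0.5512 -0.0784  0.0765]
knobS [ 0.539  -0.1628  0.1217]
table [ 0.2781  0.0594 -0.0022]
wheel [ 0.5148 -0.096   0.036 ]
bit1 [0.6024 0.1893 0.0946]
top bit top 416 [0.59465804 0.19234668 0.09365241] [0.58193239 0.1764968  0.08003143] [0.60936577 0.20948568 0.09838883]
knob 457 [ 0.53025531 -0.16408596  0.12358024] [0.28982342 0.95708013] 73.15261521310643 [0.01409546 0.04971124]
mouth 324 [ 0.55530448 -0.08354373  0.07530414] [ 0.55506349 -0.08336609  0.07560033] [0.02863937 0.02865261 0.00856232]
mouth 325 [ 0.61287311 -0.14540824  0.07497949] [ 0.6126271  -0.14517864  0.07567515] [0.02871955 0.02883592 0.00791073]
mouth 327 [ 0.47270561 -0.10296433  0.07524594] [ 0.47247213 -0.10285216  0.07587988] [0.02790226 0.02942603 0.00844975]
scene bit top 427 [0.59988205 0.19177572 0.09289322] [0.58360255 0.17723606 0.08029689] [0.61258632 0.21086596 0.09857762]
knob 472 [ 0.53402575 -0.16416753  0.12367446] [0.28653881 0.95806864] 73.3491475830098 [0.0143107  0.04973466]
mouth 333 [ 0.55726143 -0.08279659  0.07552459] [ 0.55810011 -0.08297146  0.0758136 ] [0.02983177 0.02907341 0.00899974]
mouth 388 [ 0.61526417 -0.14463375  0.07557149] [ 0.61630074 -0.14485792  0.07592849] [0.02876399 0.02899809 0.0091005 ]
mouth 303 [ 0.47445621 -0.10208306  0.07532454] [ 0.47581691 -0.10217023  0.0757973 ] [0.02959762 0.02936468 0.00854506]
```

View pics/crop1.png

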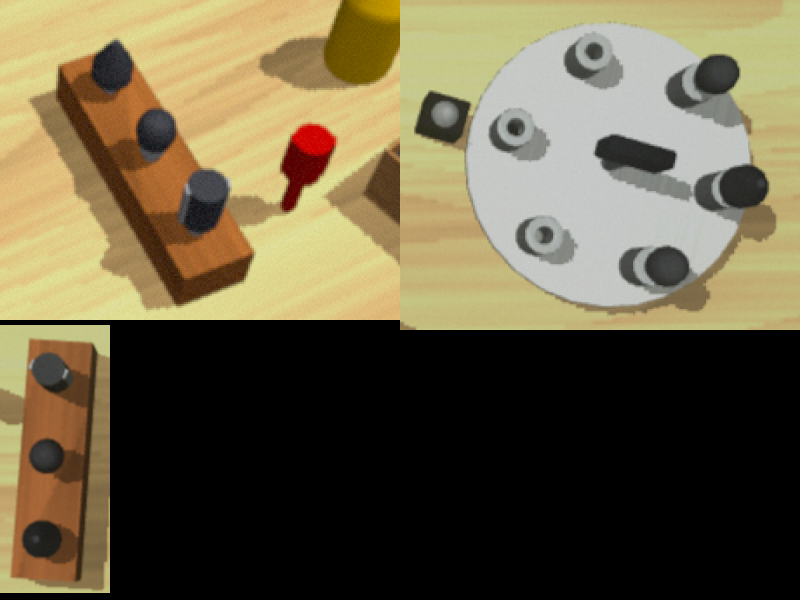

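The crop confirms that the dark flat-topped cylinder at the +x end of the rack is the bit to load; the cone, the ball and the red one are not. The measured distances agree with the text: pocket to axis 84 mm, post to axis 137 mm, knob bar along the radius at 73°. I go over the pocket first for a wrist view, since it is on the way.

```bash
R='x'; 
python3 -m inch '[[0.61,0.97,0,-0.22,88],[0.61,0.97,0,-0.22,88],[0.61,0.97,0,-0.22,88],[0.61,0.97,0,-0.22,88],[0.61,0.97,0,-0.22,88]]' 30
python3 -m inch '[[0.61,0.97,0,-0.22,88],[0.61,0.97,0,-0.22,88],[0.61,0.97,0,-0.22,88],[0.61,0.97,0,-0.22,88],[0.61,0.97,0,-0.22,88]]' | tail -3
python3 -m inch '[[0.61,0.97,0,-0.22,88],[0.61,0.97,0,-0.22,88],[0.61,0.97,0,-0.22,88],[0.61,0.97,0,-0.22,88],[0.61,0.97,0,-0.22,88]]' | tail -3
python3 -m inch '[[0.61,0.97,0,-0.22,88],[0.61,0.97,0,-0.22,88],[0.61,0.97,0,-0.22,88],[0,0,0,0,88],[0,0,0,0,88]]'
python3 - <<'E'
from h import *
w=snap('wrist','w1.png')
import pickle;pickle.dump(w,open('w1.pkl','wb'))
st=r.get_state();print(st['clock'],st['tool_pos'],st['eef_rot'],st['q'],st['contact_force'])
print(w['position'],w['attitude'],w['K'])
E
```

```text
clock: 0.6
tool_pos: [0.329, -0.4493, 0.2574]
eef_rot: [0.989, 0.149, -0.0, -0.0]
contact_force: [-0.1, -0.7, -0.4]
opening: 0.993
eef_rot: [0.996, 0.092, -0.0, -0.0]
contact_force: [-0.0, -0.1, -0.6]
opening: 0.997
eef_rot: [0.999, 0.035, -0.0, -0.0]
contact_force: [-0.7, 0.2, -0.7]
opening: 1.003
clock: 2.1
tool_pos: [0.5267, -0.135, 0.2574]
eef_rot: [1.0, 0.001, -0.001, 0.0]
contact_force: [-0.6, -0.3, 0.3]
opening: 0.998
2.15 [ 0.52623567 -0.13608849  0.25744381] [ 9.99999654e-01  3.69216893e-04 -6.37948394e-04  3.86827511e-04] [ 0.17676131  0.57936062 -0.01470687  1.81810906  0.01330571  0.74534835
 -1.41539141] [-0.23210714 -0.53352846 -0.36067041]
[ 0.5975817  -0.13536036  0.38527739] [-0.09911811  0.09939317 -0.69912331  0.70108715] [[347.20564973   0.         320.08577133]
 [  0.         347.20564973 245.07082664]
 [  0.           0.           1.        ]]
```

View pics/w1.png

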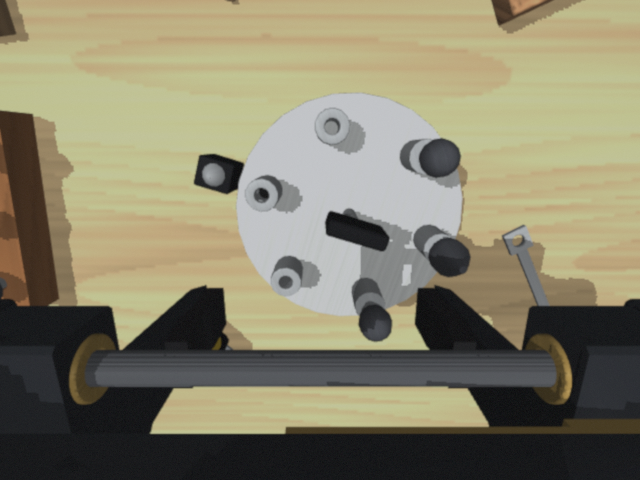

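The wrist view shows the post at (213,173), its empty pocket at (263,193), the next pocket at (286,280) and the knob at (357,231). I measure from this view, then go over the bit.

```bash
cat >> h.py <<'E'
def near(P,c,rad,lo,hi):
    m=(np.hypot(P[...,0]-c[0],P[...,1]-c[1])<rad)&(P[...,2]>lo)&(P[...,2]<hi);return P[m]
def circ(q):
    A=np.c_[2*q[:,:2],np.ones(len(q))];s=np.linalg.lstsq(A,(q[:,:2]**2).sum(1),rcond=None)[0];return s[:2]
def meas(P,n):
    for c in((.556,-.083),(.614,-.145),(.4735,-.1025)):
        q=near(P,c,.02,.074,.081); q=near(P,q.mean(0),.0165,.074,.081)
        print(n,'mouth',len(q),q.mean(0).round(4),((q.min(0)+q.max(0))/2).round(4),circ(q).round(4))
    q=near(P,(.532,-.164),.04,.12,.132);w,V=np.linalg.eigh(np.cov(q[:,:2].T));print(n,'knob',len(q),q.mean(0).round(4),np.degrees(np.arctan2(V[1,1],V[0,1])),np.sqrt(w*12))
E
python3 - <<'E'
from h import *
import pickle
w=pickle.load(open('w1.pkl','rb'));a,b=pickle.load(open('s0.pkl','rb'))
for s,n in((w,'w'),(a,'s'),(b,'t')): meas(cloud(s),n)
# pixel at mouth plane
print(ray_at(w,263,193,.077),ray_at(w,331,126,.077),ray_at(w,286,280,.077))
print('t',ray_at(b,436,218,.077),'post w',ray_at(w,213,173,.064))
E
python3 -m inch '[[0.4,1,0,0,88],[0.4,1,0,0,88],[0.4,1,0,0,88],[0.4,1,0,0,88],[0.3,1,0,0,88]]' >/dev/null
python3 -m inch '[[0.2,1,0,0,88],[0.2,1,0,0,70],[0.2,1,0,0,60],[0.2,1,0,0,60],[0.2,1,0,0,60]]' |head -3
python3 -m inch '[[0,0.8,0,0,60],[0,0,0,0,60],[0,0,0,0,60]]' |head -3
python3 - <<'E'
from h import *
w=snap('wrist','w2.png')
import pickle;pickle.dump(w,open('w2.pkl','wb'))
P=cloud(w);q=near(P,(.597,.192),.03,.09,.105);print(len(q),q.mean(0),(q.min(0)+q.max(0))/2,np.ptp(q,axis=0),circ(q))
st=r.get_state();print(st['clock'],st['tool_pos'],st['eef_rot'],st['q'])
E
```

```text
w mouth 713 [ 0.5547 -0.0838  0.0779] [ 0.5545 -0.0837  0.0773] [ 0.5546 -0.0837]
w mouth 823 [ 0.6125 -0.1453  0.0778] [ 0.6125 -0.1452  0.0774] [ 0.6123 -0.1452]
w mouth 597 [ 0.4725 -0.1029  0.0778] [ 0.472  -0.1029  0.0769] [ 0.4724 -0.1029]
w knob 1140 [ 0.5306 -0.1642  0.1255] 73.24173146413115 [0.01402684 0.04901803]
s mouth 289 [ 0.5577 -0.0827  0.0763] [ 0.5571 -0.0828  0.077 ] [ 0.5575 -0.0827]
s mouth 339 [ 0.6157 -0.1447  0.0764] [ 0.6153 -0.1446  0.0771] [ 0.6155 -0.1447]
s mouth 263 [ 0.4752 -0.1022  0.0763] [ 0.4745 -0.1019  0.0768] [ 0.475  -0.1021]
s knob 446 [ 0.5338 -0.1642  0.1239] 73.18211024941203 [0.01413254 0.04930269]
t mouth 272 [ 0.5551 -0.0835  0.0761] [ 0.5553 -0.0835  0.0768] [ 0.555  -0.0835]
t mouth 280 [ 0.6128 -0.1456  0.0761] [ 0.6127 -0.1456  0.0765] [ 0.6129 -0.1455]
t mouth 291 [ 0.4725 -0.1029  0.0763] [ 0.4727 -0.103   0.0767] [ 0.4724 -0.1029]
t knob 438 [ 0.5303 -0.1644  0.1238] 73.40020026494848 [0.01377428 0.04940341]
[ 0.55625645 -0.08465604  0.077     ] [ 0.61263194 -0.14425808  0.077     ] [ 0.47366348 -0.10300237  0.077     ]
t [ 0.55437495 -0.08375351  0.077     ] post w [ 0.57252581 -0.0378465   0.064     ]
clock: 3.15
tool_pos: [0.5995, 0.1133, 0.2576]
eef_rot: [1.0, -0.001, -0.0, 0.001]
clock: 3.45
tool_pos: [0.5993, 0.1325, 0.2576]
eef_rot: [1.0, -0.0, -0.0, 0.001]
901 [0.59565655 0.19330342 0.09682096] [0.59494135 0.19360919 0.09462715] [0.02757395 0.03268137 0.00893287] [0.59540818 0.19341452]
3.5 [0.59948943 0.13174854 0.25766229] [ 9.99998974e-01 -9.16051922e-04 -1.91234993e-04  1.08434763e-03] [-0.30635812  0.67063745  0.02479896  1.60745271 -0.01766392  0.86471173
 -1.84808061]
```

View pics/w2.png

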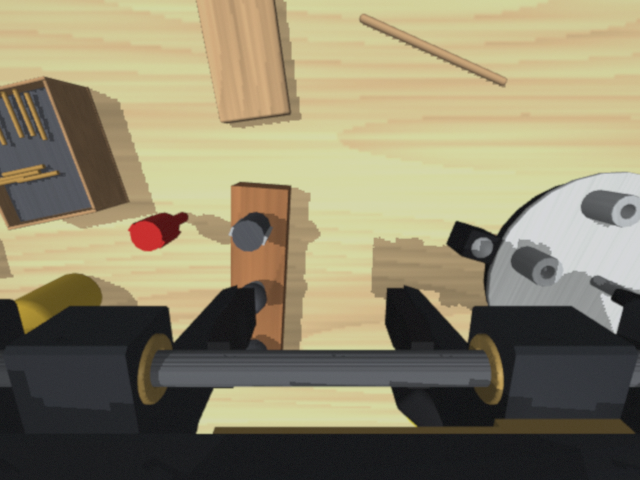

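The wrist view shows the straight bit's flat top at (250,234) and the red look-alike at (148,235), clear of the jaws at a moderate opening. I descend and grasp.

```bash
python3 -m inch '[[-0.16,1,-0.9,0,48],[0,1,-1,0,48],[0,0.46,-1,0,48],[0,0,-1,0,48],[0,0,0,0,48]]' 30
python3 -m inch '[[0,0,-1,0,48],[0,0,-1,0,48],[0,0,-0.8,0,48],[0,0,-0.6,0,48],[0,0,0,0,48]]'
python3 -m inch '[[0,0,0,0,20],[0,0,0,0,20],[0,0,0,0,20],[0,0,0,0,20],[0,0,0,0,20]]' 30
```

```text
clock: 4.0
tool_pos: [0.5934, 0.1934, 0.1572]
eef_rot: [1.0, -0.0, -0.003, 0.002]
contact_force: [-0.5, -0.2, 0.1]
opening: 0.543
clock: 4.5
tool_pos: [0.5951, 0.1944, 0.0743]
eef_rot: [1.0, -0.0, -0.001, 0.001]
contact_force: [-0.5, -0.7, -0.7]
opening: 0.54
clock: 5.0
tool_pos: [0.5964, 0.1961, 0.0764]
eef_rot: [1.0, 0.0, 0.001, -0.0]
contact_force: [0.5, -0.4, 6.0]
opening: 0.307
```

```bash
python3 -m inch '[[0,0,0.3,0,20],[0,0,0.5,0,20],[0,0,0.7,0,20],[0,0,1,0,20],[0,0,1,0,20]]'
python3 -m inch '[[0,0,1,0,20],[0,0,1,0,20],[0,0,0,0,20],[0,0,0,0,20],[0,0,0,0,20]]'
python3 - <<'E'
from h import *
w=snap('wrist');a=snap('scene')
import pickle;pickle.dump((w,a),open('g.pkl','wb'))
st=r.get_state();t=np.array(st['tool_pos']);print(st['clock'],t,st['q'],st['contact_force'],st['moment'])
K=a['K'];c=rot(a).T@(t-a['position']);u=int(K[0,2]+K[0,0]*c[0]/-c[2]);v=int(K[1,2]-K[1,1]*c[1]/-c[2]);print(u,v)
A=a['pixels'];u0=min(max(u-80,0),480);v0=min(max(v-80,0),300)
L=cv2.resize(A[v0:v0+160,u0:u0+160],(400,400));W=cv2.resize(w['pixels'],(400,400),interpolation=2)
cv2.imwrite('pics/g.png',np.clip(np.hstack([L,W])[:,:,::-1]*1.8,0,255).astype(np.uint8))
for n,s in(('w',w),('a',a)):
    q=near(cloud(s),t,.03,t[2]+.014,t[2]+.03);print(n,len(q));
    if len(q):print(q.mean(0),q.min(0),q.max(0))
E
```

```text
clock: 5.5
tool_pos: [0.5946, 0.1966, 0.164]
eef_rot: [1.0, 0.001, -0.001, -0.0]
contact_force: [0.1, 0.5, -0.8]
opening: 0.316
clock: 6.0
tool_pos: [0.5943, 0.1961, 0.2116]
eef_rot: [1.0, 0.001, -0.001, 0.0]
contact_force: [-0.0, 0.2, -2.1]
opening: 0.309
6.1 [0.59450384 0.19603086 0.21138231] [-0.40704255  0.74334392  0.02718356  1.61289978 -0.02610791  0.78864694
 -1.93807846] [ 0.38133774 -0.08290658 -0.9624034 ] [0.07057935 0.0631638  0.01218522]
458 186
w 4641
[0.60157077 0.19621373 0.23271249] [0.57884719 0.1676182  0.22538678] [0.6076794  0.22446898 0.24137872]
a 173
[0.60077982 0.21268656 0.23318353] [0.58659826 0.16637808 0.22550386] [0.60900214 0.22348803 0.24138112]
```

View pics/g.png

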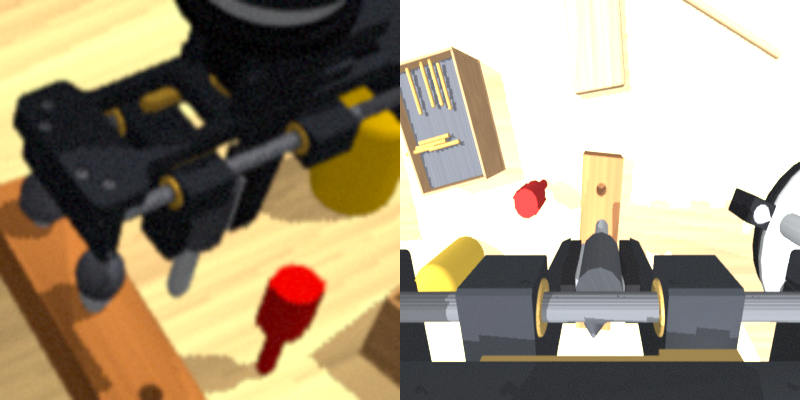

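The bit is in the jaws and clear of the rack: the empty hole shows, and the other two bits still stand. Now I measure the shank's position relative to the TCP.

Run:
```python
from h import *
import pickle
w,a=pickle.load(open('g.pkl','rb'));t=np.array(r.get_state()['tool_pos'])
for n,s in(('w',w),('a',a)):
    P=cloud(s)
    for lo in np.arange(-.075,.03,.01):
        q=near(P,t,.03,t[2]+lo,t[2]+lo+.01)
        if len(q)>3:
            m=np.median(q,0);print(n,round(lo,3),len(q),(q.mean(0)-t).round(4),(q.min(0)-t).round(4),(q.max(0)-t).round(4))
```

```text
w -0.065 108 [ 0.0028 -0.0022 -0.0595] [-0.001  -0.0079 -0.0643] [ 0.0044  0.0038 -0.0551]
w -0.055 131 [ 0.003 -0.002 -0.05 ] [-0.0007 -0.0076 -0.0549] [ 0.0045  0.0041 -0.0451]
w -0.045 63 [ 0.0035 -0.0017 -0.0425] [ 0.0015 -0.0067 -0.045 ] [ 0.0048  0.0029 -0.0387]
w -0.025 344 [ 0.0091 -0.0004 -0.0168] [ 0.001  -0.025  -0.0206] [ 0.0127  0.0233 -0.015 ]
w -0.015 1171 [ 0.009  -0.0009 -0.0097] [ 0.0005 -0.0281 -0.015 ] [ 0.0128  0.0271 -0.005 ]
w -0.005 1591 [ 0.0088 -0.0009  0.0003] [-0.0019 -0.0286 -0.005 ] [0.0127 0.0282 0.005 ]
w 0.005 1940 [ 0.0086 -0.0006  0.0101] [-0.0023 -0.0285  0.005 ] [0.013  0.0284 0.015 ]
w 0.015 3453 [0.0073 0.0003 0.0201] [-0.0157 -0.0284  0.015 ] [0.0132 0.0284 0.025 ]
w 0.025 1313 [ 0.0056 -0.0004  0.0284] [-0.0117 -0.028   0.025 ] [0.0108 0.0269 0.035 ]
a -0.075 10 [ 0.0036 -0.0049 -0.0682] [-0.0001 -0.0075 -0.0712] [ 0.0052 -0.0021 -0.0656]
a -0.065 46 [ 0.004  -0.0047 -0.06  ] [-0.0028 -0.0084 -0.0647] [ 0.0077  0.0019 -0.0552]
a -0.055 47 [ 0.0035 -0.005  -0.0501] [-0.0027 -0.0084 -0.0547] [ 0.0076  0.0025 -0.0451]
a -0.045 46 [ 0.0045 -0.0042 -0.0401] [ 0.0003 -0.008  -0.045 ] [ 0.0079  0.0017 -0.0353]
a -0.035 14 [ 0.0068 -0.0045 -0.0305] [ 0.004  -0.0086 -0.0348] [ 0.0108 -0.0018 -0.0251]
a -0.025 73 [ 0.0113 -0.0009 -0.0177] [ 0.0006 -0.0268 -0.0215] [ 0.0151  0.025  -0.0152]
a -0.015 218 [ 0.0093 -0.0061 -0.0099] [-0.0088 -0.0286 -0.015 ] [ 0.0154  0.0267 -0.005 ]
a -0.005 216 [ 0.0099 -0.0048 -0.    ] [-0.0054 -0.0292 -0.0049] [0.0151 0.0272 0.0049]
a 0.005 141 [0.0109 0.0024 0.0094] [-0.0017 -0.0299  0.005 ] [0.0149 0.0268 0.0149]
a 0.015 114 [0.0076 0.0154 0.0202] [-0.0079 -0.0275  0.0152] [0.0145 0.0275 0.0249]
a 0.025 68 [0.002  0.0204 0.0283] [-0.0079  0.0136  0.025 ] [0.0126 0.0273 0.0349]
```

```bash
python3 -m inch '[[-0.13,-0.5,0,0,20],[-0.13,-1,0,0,20],[-0.13,-1,0,0,20],[-0.13,-1,0,0,20],[-0.13,-1,0,0,20]]' >/dev/null
python3 -m inch '[[-0.13,-1,0,0,20],[-0.13,-1,0,0,20],[-0.13,-1,0,0,20],[-0.13,-1,0,0,20],[-0.13,-1,0,0,20]]' >/dev/null
python3 -m inch '[[-0.13,-1,0,0,20],[-0.14,-0.64,-0.5,0,20],[0,0,-0.9,0,20],[0,0,-0.84,0,20],[0,0,0,0,20]]' >/dev/null
python3 -m inch '[[0,0,0,0,20],[0,0,0,0,20]]'
cat > chk.py <<'E'
from h import *
import sys
w=snap('wrist');a=snap('scene');b=snap('top');st=r.get_state();t=np.array(st['tool_pos']);print(st['clock'],t.round(4),np.round(st['contact_force'],1),np.round(st['moment'],2))
for n,s in(('w',w),('a',a),('b',b)):
    P=cloud(s)
    q=near(P,t,.02,t[2]-.07,t[2]-.035)
    if len(q)>5: print(n,'shank',len(q),q.mean(0).round(4),q.min(0).round(4),q.max(0).round(4))
    meas(P,n)
K=a['K'];c=rot(a).T@(np.array([.555,-.083,.08])-a['position']);u=int(K[0,2]+K[0,0]*c[0]/-c[2]);v=int(K[1,2]-K[1,1]*c[1]/-c[2])
L=cv2.resize(a['pixels'][v-50:v+50,u-50:u+50],(400,400),interpolation=2)
c=rot(w).T@(np.array([.555,-.083,.08])-w['position']);K=w['K'];u=int(K[0,2]+K[0,0]*c[0]/-c[2]);v=int(K[1,2]-K[1,1]*c[1]/-c[2])
v=min(v,420);W=cv2.resize(w['pixels'][v-60:v+60,u-60:u+60],(400,400),interpolation=2)
cv2.imwrite('pics/'+sys.argv[1],np.clip(np.hstack([L,W])[:,:,::-1]*1.8,0,255).astype(np.uint8))
E
python3 chk.py p1.png
```

```text
clock: 7.8
tool_pos: [0.5567, -0.0826, 0.1577]
eef_rot: [1.0, 0.0, 0.001, 0.0]
contact_force: [0.4, 0.2, -1.6]
opening: 0.312
7.95 [ 0.5568 -0.0823  0.1577] [ 0.  -0.2 -2.3] [ 0.    0.05 -0.  ]
w shank 300 [ 0.5602 -0.0846  0.1058] [ 0.5554 -0.0905  0.0924] [ 0.5617 -0.0785  0.1186]
w mouth 1007 [ 0.5585 -0.0828  0.0778] [ 0.557  -0.0833  0.077 ] [ 0.5555 -0.0833]
w mouth 1653 [ 0.6129 -0.1447  0.0777] [ 0.6126 -0.145   0.0769] [ 0.6127 -0.1446]
w mouth 175 [ 0.4614 -0.1023  0.078 ] [ 0.4606 -0.1024  0.0779] [ 0.463  -0.1023]
w knob 0 [nan nan nan] nan [nan nan]
a shank 112 [ 0.5623 -0.0845  0.1068] [ 0.5575 -0.09    0.0888] [ 0.565  -0.0778  0.1224]
a mouth 231 [ 0.5604 -0.0831  0.0764] [ 0.5588 -0.0827  0.0768] [ 0.5579 -0.0829]
a mouth 340 [ 0.6158 -0.1447  0.0765] [ 0.6152 -0.1446  0.077 ] [ 0.6156 -0.1446]
a mouth 4 [ 0.4791 -0.0894  0.0756] [ 0.4792 -0.0898  0.0759] [ 0.4755 -0.0933]
a knob 309 [ 0.5351 -0.1617  0.1239] 75.26685277111537 [0.01322801 0.05460755]
b mouth 1 [ 0.5464 -0.0944  0.076 ] [ 0.5464 -0.0944  0.076 ] [ 0.1507 -0.026 ]
  avg = a.mean(axis, **keepdims_kw)
  ret = um.true_divide(
h.py:26: RuntimeWarning: Degrees of freedom <= 0 for slice
[... 367 characters left out ...]
b',len(q),q.mean(0).round(4),np.degrees(np.arctan2(V[1,1],V[0,1])),np.sqrt(w*12))
h.py:24: RuntimeWarning: Mean of empty slice.
  q=near(P,c,.02,.074,.081); q=near(P,q.mean(0),.0165,.074,.081)
h.py:25: RuntimeWarning: Mean of empty slice.
  print(n,'mouth',len(q),q.mean(0).round(4),((q.min(0)+q.max(0))/2).round(4),circ(q).round(4))
Traceback (most recent call last):
  File "chk.py", line 8, in <module>
    meas(P,n)
    ~~~~^^^^^
  File "h.py", line 25, in meas
    print(n,'mouth',len(q),q.mean(0).round(4),((q.min(0)+q.max(0))/2).round(4),circ(q).round(4))
                                                ~~~~~^^^
ValueError: zero-size array to reduction operation minimum which has no identity
```

```bash
cat > shank.py <<'E'
from h import *
from scipy.optimize import least_squares
def fit(P,t):
    q=near(P,t,.016,t[2]-.063,t[2]-.032)
    f=lambda p:np.hypot(q[:,0]-p[0]-p[2]*(q[:,2]-t[2]+.071),q[:,1]-p[1]-p[3]*(q[:,2]-t[2]+.071))-.006
    s=least_squares(f,[t[0],t[1],0,0],loss='soft_l1',f_scale=.0005);return s.x,len(q),np.sqrt((s.fun**2).mean())
def ring(P,c):
    q=near(P,c,.02,.0745,.081)
    f=lambda p:np.clip(np.hypot(q[:,0]-p[0],q[:,1]-p[1])-.015,0,1)+np.clip(.0065-np.hypot(q[:,0]-p[0],q[:,1]-p[1]),0,1)
    return least_squares(f,c).x
if __name__=='__main__':
    st=r.get_state();t=np.array(st['tool_pos']);print(st['clock'],t.round(4),np.round(st['contact_force'],1))
    for n,ref in(('wrist',((.5546,-.0837),(.6123,-.1452))),('scene',((.5575,-.0827),(.6155,-.1447)))):
        P=cloud(snap(n));x,k,e=fit(P,t);m2=near(P,ref[1],.02,.074,.081);
        d=(circ(m2)-ref[1]); print(n,'foot',x.round(4),k,e.round(4),'pocket drift',d.round(4),'ring now',ring(P,ref[0]).round(4),'err',(x[:2]-ref[0]-d).round(4))
E
python3 shank.py
```

```text
7.95 [ 0.5568 -0.0823  0.1577] [ 0.  -0.2 -2.3]
wrist foot [ 0.5554 -0.0845 -0.0036  0.0261] 282 0.0002 pocket drift [0.0004 0.0006] ring now [ 0.5543 -0.0832] err [ 0.0004 -0.0014]
scene foot [ 0.5577 -0.0836 -0.0082  0.012 ] 99 0.0006 pocket drift [ 0.0002 -0.0001] ring now [ 0.5575 -0.0828] err [ 0.     -0.0008]
```

```bash
python3 -m inch '[[0.0,0.05,0,0,20],[0,0,-0.15,0,20],[0,0,-0.15,0,20],[0,0,-0.08,0,20],[0,0,0,0,20]]'
python3 -m inch '[[0,0,-0.06,0,20],[0,0,-0.04,0,20],[0,0,0,0,20]]'
```

```text
clock: 8.55
tool_pos: [0.5559, -0.081, 0.1467]
eef_rot: [1.0, 0.001, -0.001, -0.0]
contact_force: [-0.4, -0.5, -1.0]
opening: 0.307
clock: 8.85
tool_pos: [0.5562, -0.081, 0.1446]
eef_rot: [1.0, 0.001, -0.0, 0.0]
contact_force: [-0.0, -0.5, -0.9]
opening: 0.309
```

```bash
python3 -m inch '[[0,0,-0.05,0,20],[0,0,-0.05,0,20],[0,0,0,0,20]]'|grep -v rot
python3 -m inch '[[0,0,-0.05,0,20],[0,0,-0.05,0,20],[0,0,0,0,20]]'|grep -v rot
python3 -m inch '[[0,0,-0.05,0,20],[0,0,-0.05,0,20],[0,0,0,0,20]]'|grep -v rot
```

```text
clock: 9.15
tool_pos: [0.5561, -0.081, 0.1421]
contact_force: [-0.0, 0.3, -1.9]
opening: 0.307
clock: 9.45
tool_pos: [0.5561, -0.081, 0.1396]
contact_force: [-1.0, -0.1, -1.2]
opening: 0.306
clock: 9.75
tool_pos: [0.5562, -0.081, 0.1371]
contact_force: [-0.4, 0.1, 0.1]
opening: 0.305
```

```bash
python3 -m inch '[[0,0,-0.05,0,20],[0,0,-0.05,0,20],[0,0,0,0,20]]'|grep -v rot
python3 -m inch '[[0,0,-0.05,0,20],[0,0,-0.05,0,20],[0,0,0,0,20]]'|grep -v rot
python3 -m inch '[[0,0,-0.05,0,20],[0,0,-0.05,0,20],[0,0,0,0,20]]'|grep -v rot
python3 shank.py
```

```text
clock: 10.05
tool_pos: [0.5561, -0.0809, 0.1345]
contact_force: [0.2, 0.6, -1.4]
opening: 0.306
clock: 10.35
tool_pos: [0.5561, -0.081, 0.1319]
contact_force: [-0.8, 0.2, -2.3]
opening: 0.312
clock: 10.65
tool_pos: [0.5563, -0.0812, 0.1297]
contact_force: [0.2, 0.2, -0.6]
opening: 0.31
10.65 [ 0.5563 -0.0812  0.1297] [ 0.2  0.2 -0.6]
wrist foot [ 0.571  -0.0836 -0.5767  0.0182] 1379 0.0041 pocket drift [0.0004 0.0007] ring now [ 0.5541 -0.083 ] err [ 0.016  -0.0006]
scene foot [ 0.5696 -0.084  -0.4274  0.051 ] 312 0.0046 pocket drift [0.0002 0.    ] ring now [ 0.5564 -0.0823] err [ 0.0119 -0.0013]
```

Less ball resistance than expected at 18 mm down, so I look.

```bash
sed -i 's/^    meas(P,n)/    pass/; s/,b=snap(.top.)//; s/;b=snap(.top.)//; s/,(.b.,b)//' chk.py; python3 chk.py p1.png
```

```text
10.85 [ 0.5563 -0.0812  0.1297] [ 0.4 -1.9 -1.2] [-0.12  0.    0.06]
w shank 1566 [ 0.562  -0.0835  0.076 ] [ 0.5488 -0.098   0.0597] [ 0.5696 -0.0687  0.0907]
a shank 390 [ 0.5633 -0.0839  0.0746] [ 0.5461 -0.0974  0.0598] [ 0.5727 -0.0683  0.0946]
```

View pics/p1.png

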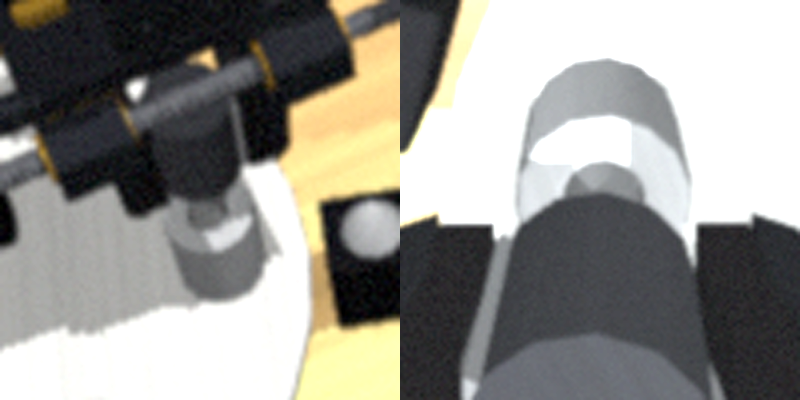

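The shank is in the bore. I continue in smaller steps, since the stop may lie from 22 mm down.

```bash
python3 -m inch '[[0,0,-0.04,0,20],[0,0,-0.04,0,20],[0,0,0,0,20]]'|grep -v rot
python3 -m inch '[[0,0,-0.04,0,20],[0,0,-0.04,0,20],[0,0,0,0,20]]'|grep -v rot
```

```text
clock: 11.15
tool_pos: [0.5563, -0.081, 0.1277]
contact_force: [0.1, -0.7, 1.2]
opening: 0.308
clock: 11.45
tool_pos: [0.5562, -0.081, 0.1254]
contact_force: [0.9, -1.2, -0.9]
opening: 0.31
```

```bash
python3 -m inch '[[0,0,-0.04,0,20],[0,0,-0.02,0,20],[0,0,0,0,20]]'|grep -v rot
```

```text
clock: 11.75
tool_pos: [0.5562, -0.081, 0.1243]
contact_force: [-0.4, 0.3, 1.7]
opening: 0.305
```

```bash
python3 -m inch '[[0,0,-0.04,0,20],[0,0,0,0,20],[0,0,0,0,20]]'|grep -v rot
python3 -m inch '[[0,0,-0.04,0,20],[0,0,0,0,20],[0,0,0,0,20]]'|grep -v rot
```

```text
clock: 12.05
tool_pos: [0.5564, -0.081, 0.1236]
contact_force: [-0.3, -0.5, 5.5]
opening: 0.307
clock: 12.35
tool_pos: [0.5566, -0.081, 0.1231]
contact_force: [-0.6, 0.2, 9.0]
opening: 0.31
```

```bash
python3 -m inch '[[0,0,-0.04,0,20],[0,0,0,0,20],[0,0,0,0,20]]'|grep -v rot
python3 -m inch '[[0,0,-0.04,0,20],[0,0,0,0,20],[0,0,0,0,20]]'|grep -v rot
```

```text
clock: 12.65
tool_pos: [0.5567, -0.0811, 0.1226]
contact_force: [-1.8, 0.5, 13.0]
opening: 0.31
clock: 12.95
tool_pos: [0.557, -0.0812, 0.1221]
contact_force: [-2.4, 0.2, 17.4]
opening: 0.315
```

The force rises at the cushion's 8 N/mm from TCP z ≈ 0.124, with the foot about 24–26 mm below the mouth, so the bit is home. I back off slightly and release.

```bash
python3 -m inch '[[0,0,0.04,0,20],[0,0,0.04,0,20],[0,0,0,0,20]]'|grep -v rot
python3 -m inch '[[0,0,0,0,44],[0,0,0,0,44],[0,0,0,0,44],[0,0,0,0,44],[0,0,0,0,44]]'|grep -v rot
python3 chk.py p2.png
```

```text
clock: 13.25
tool_pos: [0.5567, -0.0811, 0.1232]
contact_force: [-1.1, 0.1, 10.7]
opening: 0.308
clock: 13.75
tool_pos: [0.5561, -0.0809, 0.122]
contact_force: [0.8, 0.5, -0.3]
opening: 0.504
13.85 [ 0.5562 -0.081   0.1221] [-1.2 -0.4  0.3] [ 0.03 -0.05  0.  ]
w shank 1841 [ 0.5625 -0.0834  0.0739] [ 0.549  -0.0981  0.0522] [ 0.5696 -0.0689  0.087 ]
a shank 419 [ 0.5641 -0.0841  0.0715] [ 0.5469 -0.0975  0.0524] [ 0.5726 -0.0683  0.087 ]
```

View pics/p2.png

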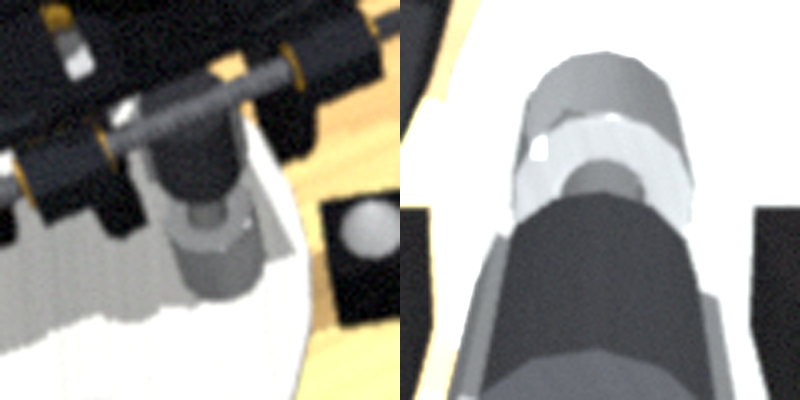

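The bit stays put, with the collar about 16 mm… close above the mouth, and the jaws are free. I lift, then turn +73° to square the jaws to the knob while moving over the wheel's axis at (0.531, -0.164).

```bash
python3 -m inch '[[0,0,0.5,0,44],[0,0,1,0,44],[0,0,1,0,44],[0,0,1,0,44],[0,0,0.2,0,44]]'|grep -v rot
python3 -m inch '[[-0.2,-0.67,0,1,44],[-0.2,-0.67,0,1,44],[-0.2,-0.67,0,1,44],[-0.2,-0.67,0,1,44],[-0.2,-0.66,0,1,44]]'>/dev/null
python3 -m inch '[[0,0,0,1,44],[0,0,0,1,44],[0,0,0,1,44],[0,0,0,1,44],[0,0,0,1,44]]'>/dev/null
python3 -m inch '[[0,0,0,1,44],[0,0,0,1,44],[0,0,0,0.2,44],[0,0,0,0,44],[0,0,0,0,44]]'
python3 - <<'E'
from h import *
from shank import ring
st=r.get_state();print(st['clock'],np.round(st['tool_pos'],4),R.from_quat(st['eef_rot']).as_matrix()[:2,:2].round(3),np.round(st['q'],2))
w=snap('wrist','w3.png');s=snap('scene')
for n,P in(('w',cloud(w)),('s',cloud(s))):
    q=near(P,(.532,-.164),.04,.119,.132)
    if len(q)>9:
        ww,V=np.linalg.eigh(np.cov(q[:,:2].T));print(n,'knob',len(q),q.mean(0).round(4),np.degrees(np.arctan2(V[1,1],V[0,1])),np.sqrt(ww*12).round(4))
    q=near(P,(.556,-.083),.02,.135,.16)
    if len(q)>9:print(n,'bit top',len(q),np.median(q,0).round(4),circ(q).round(4))
E
```

```text
clock: 14.35
tool_pos: [0.558, -0.0813, 0.2182]
contact_force: [0.4, 0.4, 0.4]
opening: 0.5
clock: 15.85
tool_pos: [0.5311, -0.1645, 0.2146]
eef_rot: [0.803, 0.596, -0.0, -0.0]
contact_force: [1.0, 0.2, 0.3]
opening: 0.499
15.85 [ 0.5311 -0.1645  0.2146] [[ 0.29   0.957]
 [ 0.957 -0.29 ]] [ 0.47  0.68 -0.42  1.81  0.39  0.73 -0.46]
w knob 1518 [ 0.5307 -0.1627  0.1255] 72.91473752604418 [0.0137 0.0493]
w bit top 2367 [ 0.5536 -0.0813  0.1462] [ 0.5535 -0.0815]
s knob 178 [ 0.5381 -0.1501  0.1235] 80.51032473789815 [0.0143 0.0223]
s bit top 480 [ 0.5579 -0.0814  0.1444] [ 0.5567 -0.0811]
```

View pics/w3.png

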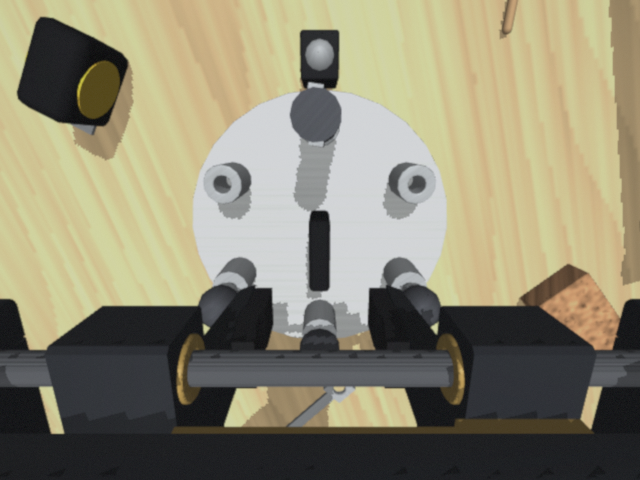

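The wrist view shows the loaded bit upright at the post, top at (316,114), the knob bar square to the jaws at (319,250), and the next empty pocket on the counter-clockwise side. I descend on the knob and grip.

```bash
python3 -m inch '[[0,0,-0.8,0,44],[0,0,-1,0,44],[0,0,-0.8,0,44],[0,0,-0.6,0,44],[0,0,-0.4,0,44]]' 25|grep -v rot
python3 -m inch '[[0,0,-0.4,0,44],[0,0,0,0,44],[0,0,0,0,44]]'|grep -v rot
python3 -m inch '[[0,0,0,0,8],[0,0,0,0,8],[0,0,0,0,8],[0,0,0,0,8],[0,0,0,0,8]]' 25
```

```text
clock: 16.45
tool_pos: [0.5308, -0.1644, 0.1236]
contact_force: [-0.1, 0.4, -0.2]
opening: 0.498
clock: 16.75
tool_pos: [0.5315, -0.1645, 0.115]
contact_force: [0.9, 0.3, 0.4]
opening: 0.497
clock: 17.25
tool_pos: [0.5305, -0.1644, 0.1149]
eef_rot: [0.803, 0.597, -0.001, -0.0]
contact_force: [-2.0, 0.6, 4.6]
opening: 0.155
```

```bash
python3 -m inch '[[0,0,0,-0.5,8],[0,0,0,-0.5,8],[0,0,0,-0.5,8],[0,0,0,-0.5,8],[0,0,0,-0.5,8]]' 35
python3 -m inch '[[0,0,0,-0.5,8],[0,0,0,-0.5,8],[0,0,0,-0.5,8],[0,0,0,-0.5,8],[0,0,0,-0.5,8]]'
python3 -m inch '[[0,0,0,-0.5,8],[0,0,0,-0.5,8],[0,0,0,-0.5,8],[0,0,0,-0.5,8],[0,0,0,-0.5,8]]'
python3 -c "
from h import *
st=r.get_state();print(st['moment'],R.from_quat(st['eef_rot']).as_matrix()[:2,1])"
```

```text
clock: 17.75
tool_pos: [0.5304, -0.1643, 0.1149]
eef_rot: [0.874, 0.487, -0.001, -0.0]
contact_force: [-2.0, 0.8, 4.4]
opening: 0.155
clock: 18.25
tool_pos: [0.5303, -0.1643, 0.1149]
eef_rot: [0.93, 0.369, -0.001, -0.0]
contact_force: [-2.5, 0.9, 4.1]
opening: 0.152
clock: 18.75
tool_pos: [0.5302, -0.1642, 0.1149]
eef_rot: [0.97, 0.244, -0.001, -0.0]
contact_force: [-2.3, 0.9, 4.0]
opening: 0.16
[0.24494998 0.5648199  0.21118741] [ 0.47270385 -0.88122073]
```

```bash
python3 -m inch '[[0,0,0,-0.5,8],[0,0,0,-0.5,8],[0,0,0,-0.5,8],[0,0,0,-0.5,8],[0,0,0,-0.5,8]]'
python3 -m inch '[[0,0,0,0,8],[0,0,0,0,8],[0,0,0,0,8]]'
python3 -c "
from h import *
st=r.get_state();print(st['moment'],R.from_quat(st['eef_rot']).as_euler('xyz',degrees=True))"
```

```text
clock: 19.25
tool_pos: [0.5303, -0.1641, 0.1149]
eef_rot: [0.993, 0.115, -0.001, -0.0]
contact_force: [-2.9, 0.6, 4.6]
opening: 0.162
clock: 19.55
tool_pos: [0.5302, -0.1641, 0.1149]
eef_rot: [0.993, 0.116, -0.001, -0.0]
contact_force: [-3.8, 1.7, 7.0]
opening: 0.157
[ 0.36855635  0.740127   -0.01785795] [-1.79944677e+02  1.00785663e-01  1.33309896e+01]
```

The tool turned 60° and the turning moment is back to about 0, so I release and lift away.

```bash
python3 -m inch '[[0,0,0,0,44],[0,0,0,0,44],[0,0,0,0,44],[0,0,0,0,44],[0,0,0,0,44]]'|grep -v rot
python3 -m inch '[[0,0,0.4,0,44],[0,0,0.8,0,44],[0,0,1,0,44],[0,0,1,0,44],[0,0,1,0,44]]'|grep -v rot
python3 -m inch '[[0,0,0.4,0,44],[0,0,0,0,44],[0,0,0,0,44],[0,0,0,0,44],[0,0,0,0,44]]'|grep -v rot
python3 - <<'E'
from h import *
st=r.get_state();print(st['clock'],np.round(st['tool_pos'],4),np.round(st['contact_force'],1))
w=snap('wrist');s=snap('scene')
for n,P in(('w',cloud(w)),('s',cloud(s))):
    q=near(P,(.532,-.164),.04,.119,.132)
    if len(q)>9:
        ww,V=np.linalg.eigh(np.cov(q[:,:2].T));print(n,'knob',len(q),q.mean(0).round(4),np.degrees(np.arctan2(V[1,1],V[0,1])),np.sqrt(ww*12).round(4))
    q=near(P,(.614,-.145),.02,.135,.16)
    if len(q)>9:print(n,'bit top',len(q),np.median(q,0).round(4),circ(q).round(4))
    q=near(P,(.556,-.083),.02,.074,.081)
    if len(q)>9:print(n,'mouth at post',len(q),circ(q).round(4))
L=cv2.resize(s['pixels'],(400,300));W=cv2.resize(w['pixels'],(400,300))
cv2.imwrite('pics/end.png',np.clip(np.hstack([L,W])[:,:,::-1]*1.5,0,255).astype(np.uint8))
E
```

```text
clock: 20.05
tool_pos: [0.5314, -0.1646, 0.1147]
contact_force: [-0.3, 0.1, 0.3]
opening: 0.497
clock: 20.55
tool_pos: [0.5312, -0.1645, 0.2215]
contact_force: [0.9, 0.6, -0.2]
opening: 0.498
clock: 21.05
tool_pos: [0.5306, -0.1643, 0.2286]
contact_force: [-0.5, 0.3, -0.8]
opening: 0.499
21.05 [ 0.5306 -0.1643  0.2286] [-0.5  0.3 -0.8]
w knob 1345 [ 0.5318 -0.1643  0.1256] -166.93726909339304 [0.0136 0.0493]
w bit top 2054 [ 0.6134 -0.1426  0.1462] [ 0.6133 -0.1426]
w mouth at post 896 [ 0.5547 -0.0839]
s knob 423 [ 0.5342 -0.1639  0.124 ] -166.5672738892057 [0.014  0.0506]
s bit top 532 [ 0.6177 -0.1422  0.1445] [ 0.6167 -0.1421]
s mouth at post 286 [ 0.5576 -0.0829]
```

View pics/end.png

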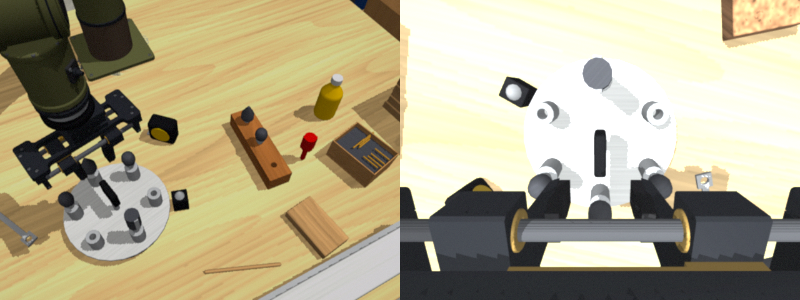

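Final checks agree, so I hand in.

```bash
python3 -c "
from plant import r
print(r.finish_job())"
```

```text
the job is handed in; nothing more can be done
None
```

I took the straight bit out of the rack and pressed it into the pocket at the post. I then turned the wheel one click clockwise by its knob, let go, and handed the job in with the robot clock at about 21 s. The hand-in gave no verdict.

**Seating:** While pressing, the force climbed at about 8 N/mm, as expected of the cushion, with the foot 24–26 mm below the mouth by the arm's reading. I stopped at about 17 N on the wrist, then backed off to about 11 N and released.

**Wheel:** Two cameras show the bar knob turned 60° from its start. The next empty pocket stands at the post, and its centre matches the first pocket's starting place within 1 mm.

**Bit after the turn:** Its top was at the same height before and after the turn. It leans about 2°, judging from the offset of its top, which is within the limit.

**Others and clearance:** In the last picture the cone and ball bits still stand in the rack. The gripper is open and clear, with wrist force near 0.

**What disagreed:**
- **Depth:** From the camera height of its top, the foot sits about 22.7 mm down, a few millimetres less than the 24–26 mm from the arm. I put this down to the cushion springing back, slight slip in the jaws and camera error, but did not settle it.
- **Sprung balls:** I felt little of the 3–9 N they should give, no more than 1–3 N on the way in.
- **Scene camera:** It reads about 2.5 mm further along x than the other two, so I used the wrist and top views for positions.

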